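Stack the vial tray onto the shaker's tray

TASK

Pick up the sample tray by its handle and stack it on the tray that is already on the shaker, so that its four corner lugs drop into the sockets of the lower tray and it sits flush all round; then let go. The shaker's platform rests a little off centre, so feel for the sockets gently: the vials are glass, so keep the tray level, never press it hard, drop it or bang it on the lower tray, and leave the other things on the bench alone.

Things in the scene. Friction and masses are not known exactly. Their poses are not given: they have to be found in the camera images.
- tray: The loose tray to stack: white plastic, 120 (its x) by 180 mm (its y), 0.36 to 0.59 kg, a row of capped vials (tops at 46 mm) each side of a central handle. Origin: centre of the tray at its lug tips, on which it stands; z up. Walls end at 34 mm. It may be stacked either way round (half a turn).
- tray_lug (a point): Tip centre of one of the tray's four lugs, the one at x = 43, y = 73 mm from the tray's origin (the others at x = +-43, y = +-73 mm). Lugs are round, 12 mm in diameter, tip bevelled 1 mm, and stick out 8 mm below the tray's flat bottom. All is rigid: touch down at about 10 mm/s or slower and stop at 3 N; a sliding load of 3 to 10 N is right.
- tray_handle (a point): Centre of the tray's handle bar, 78 mm above the tray's origin. The bar runs along the tray's y: 14 mm thick (x), 20 mm high, 110 mm long, on two posts at y = +-49 mm, its top 88 mm above the origin; free space beneath and beside it.
- shaker: Orbital shaker: fixed grey housing 220 (x) by 200 mm (y), origin at the centre of its underside on the bench, z up. Only the housing is tracked. The platform and lower tray on it float: their centre lies anywhere within 8 mm in x and in y of the housing's (not turned), different each time; they stay put under sideways forces below 60 N.
- deck (a point): Point on the housing's vertical centre line, fixed to the housing, at the rim height of the lower tray: 135 mm above the bench. The lower tray: white, 120 by 180 mm (long side along the shaker's y), no handle, vials 7 mm below its flat rim. Upper tray's origin lies 8 mm below this level when home, level with it while its lugs stand on the corner lands.
- socket (a point): Where one socket mouth would be were the platform centred (fixed to the housing): x = 43, y = 73 mm from deck. Real sockets: x = +-43, y = +-73 mm from the lower tray's own centre, 14.5 mm square, 11 mm deep, sharp-edged, each amid a flat land 34 mm square. The contact force between upper tray and shaker or lower tray must stay under 25 N.
- jar: Bystander: white screw-cap jar, 56 mm across, 85 mm high; origin at the centre of its base.
- wash_bottle: Bystander: clear plastic bottle, 54 mm across, 117 mm high; origin at the centre of its base.
- beaker: Bystander: small glass beaker, 64 mm across, 75 mm high; origin at the centre of its base.
Mind the look-alikes: they are no part of the job. What is shaped like the tray but pink or yellow is not meant.

How it is judged:
On the way:
1. the tray is lifted clear of the bench (height (world z) of tray above 0.05 m), for 0.2 s.
At the end, for the whole second after the job is handed in: The tray sits on the shaker's tray with all four lugs home: its origin 127 mm above the shaker's (less than 2 mm higher), within 13 mm of the shaker's centre in x and y, level within 0.025 rad, its long side along the shaker's within 0.06 rad (either way round), at rest and released (x of tray in the frame of shaker between -0.013 and 0.013 m and y of tray in the frame of shaker between -0.013 and 0.013 m and z of tray in the frame of shaker between 0.123 and 0.129 m and angle between tray's own z axis and vertical below 0.025 rad and angle between the y axis of tray and the y axis of shaker, either way round below 0.06 rad and linear speed of tray below 0.02 m/s and contact force between the fingers and tray below 0.1 N); the robot touches nothing.
It fails at once if the tray presses or strikes the shaker or its tray with more than 25 N (contact force between tray and shaker above 25 N).
It fails at once if the tray is tipped more than 0.35 rad (angle between tray's own z axis and vertical above 0.35 rad).
It fails at once if a bystander is moved more than 20 mm (distance of any of jar, wash_bottle, beaker from where it was at the start of the episode above 0.02 m).
It also fails if it takes over 72 s, if anything falls off the work surface, if the arm or the gripper's body presses on something with over 40 N, if the wrist force passes 120 N, or if a joint passes its speed limit or range.

ROBOT

A 7-joint arm with a two-finger parallel gripper is mounted at the origin on the work surface. World frame = base frame: x ahead of the robot, y to its left, z up, the work surface at z = 0. Lengths are in m, angles in rad, forces in N, time in s.
With the tool pointing down it reaches from about 0.35 to 0.9 m from the base axis. Payload 19.9 kg.
Tool frame: the origin (TCP) lies at the very end of the fingers, on their centre line; the grasp point (between the pads) lies 19 mm behind it (env.grip_depth is the distance from the TCP to the grasp point, in m); x points along the fingers, y is the direction in which the jaws open and shut, and the axes are right-handed (so a half turn about x gives the same grasp; the last joint's range is limited). The gripper opens to 94 mm and grips with 3 to 60 N. Pads are 16 mm wide; open, the fingers measure 119 mm over their backs; the gripper's body (75 mm by 177 mm) begins 78 mm behind the grasp point.
Start: joints at [1.079, 0.417, -0.01, 1.614, 0.005, 1.111, -0.053], TCP at [0.272, -0.563, 0.205] pointing down, gripper open.
Joint ranges: [-2.81, 2.81], [-0.39, 2.02], [-1.27, 1.25], [0.06, 2.57], [-1.19, 4.33], [0.19, 2], [-2.82, 2.82]. Speed limits (rad/s): [1.89, 1.89, 2.39, 2.39, 3.01, 3.01, 3.01].

INTERFACE

Orientations are given as a unit quaternion [x, y, z, w].
In Python, from bench import telemetry, vision, job, env gives the robot as it stands.
- The arm moves only by the tool step_arm, never from a script. Its argument "targets" is a list of rows, each an object with "dp": the shift along the tool's x, y, z in m, a list of three; "dr": the turn, a rotation vector about the tool's x, y, z in rad, a list of three; "gripper": the gripper's target within -1 to 1 (shut at 1, half-way at 0, fully open at -1). A call has 1 to 20 rows; each row is the pose to reach, as a shift and turn from the pose measured when the call began, along the tool's axes at that moment; what a row does not reach only later rows make up. A row lasts 1/8 s, in which the tool goes at most 62.5 mm and 10.7 degrees, less where a joint would pass 70% of its speed; a pose out of reach is approached as far as the arm can. A call with a gripper value outside its range is refused whole. The fingers move at their own pace and stop on an object; "force" is the grip in N (left out, the last holds). Time passes only in rows, so rows that repeat a pose let the fingers close. It gives the time, the measured TCP pose, the force and the opening at its end, in the units of the state.
- telemetry.state(): the state, without advancing time (a new reading comes with each control period).
- vision.camera(name): name is "scene" or "top" or "wrist"; returns (picture, depth): 400x640x3 uint8, red, green, blue; 400x640 float32, m along the optical axis (not along the pixel's ray), 0 where there is no reading.
- vision.camera_model(name): a dict with "K" (3x3 intrinsics, pixels), "rvec" (rotation vector, rad) and "tvec" (3), from world to camera coordinates, as OpenCV has them; the wrist camera has in their place "T_tool_cam" (4x4, takes a point from camera to tool coordinates, whose origin is the TCP and whose axes are the tool frame's). Camera axes: x right, y down, z forward; pixel columns grow to the right and rows downward; lengths in m; the calibration is good to about 2 mm. The wrist camera is an equidistant fisheye: a pixel r from the principal point sees the ray r / f radians off the axis. A picture is of the moment at which its call begins: read the wrist's pose just before it. camera_model takes no time and is no camera call.
- job.job_done(): hands the job in, once; it reports no verdict.
Trained networks look in the newest picture that a camera, given by its name, has taken for a name from the list of things; names that differ only in an ending like _2 or _b are one class to them, and where a whole thing is asked for, a point or a joint stands for the part that bears it (a point fixed in the world has none). Each returns a list of dicts, best first, with "p" (0 to 1); they miss things now and then, are a little off and sometimes report something else, mostly with a low value. They report only what shows in the picture. A call takes as long as a camera call. They do not tell look-alikes from the thing itself.
- vision.spot_in(name, camera): "extent" ([left, top, width, height] in pixels, round what is visible of it).
The state is a dict: "time": time; "joints": joint angles; "joint_vel": joint speeds; "joint_efforts": joint torques, N m; "ee_pos": TCP position; "orientation": TCP orientation; "contact_force": force on the tool from outside, world axes, zero at the start; "wrist_torque": the same for the moment, N m; "finger_gap": finger opening in m.
Only numpy, scipy, OpenCV 4.12 (cv2) and the standard library are available. Lean on these libraries where they do the work, as an engineer would, in place of code of your own. Each camera call takes 0.05 s, during which the arm holds its last target. There are 200 camera calls.

## Working session

There is one attempt and no reset: what is moved stays moved. The work goes in short steps, Python scripts to look and compute and a tool call to move; the robot and the scene stay as the last step left them, time stands still between calls to the robot, and variables do not carry over. Pictures are saved under pics/ and viewed, about 8 in all and at most 12, crops included, and the job is handed in when it is done.

Besides the shell and the picture viewer there is one more tool, called after "Emit:" in YAML: its name, and indented under it one key for each argument. step_arm: Moves the arm, as the interface text tells. Its arguments: {"type":"object","properties":{"targets":{"type":"array"},"force":{"type":"number"}},"required":["targets"]}

```bash
mkdir -p pics; ls; python3 - <<'E'
from bench import telemetry, vision, job, env
import cv2,numpy as np
s=telemetry.state(); print({k:np.round(v,3).tolist() for k,v in s.items()}, env.grip_depth)
for c in ["top","scene"]:
    p,d=vision.camera(c); cv2.imwrite(f"pics/{c}.png",p[:,:,::-1]); np.save(f"{c}_d.npy",d); np.save(f"{c}_p.npy",p)
    print(c,vision.camera_model(c))
    for n in (["tray","shaker","tray_handle","jar","beaker","wash_bottle"] if c=="top" else ["tray","shaker"]):
        print(n,[(np.round(r["extent"]).tolist(),round(r["p"],2)) for r in vision.spot_in(n,c)])
print(vision.camera_model("wrist"))
E
```

```text
pics
{'time': 0.0, 'joints': [1.079, 0.418, -0.01, 1.614, 0.005, 1.111, -0.053], 'joint_vel': [0.0, -0.001, 0.001, -0.002, -0.001, -0.0, 0.001], 'joint_efforts': [-0.001, -85.124, 0.639, -42.598, -0.049, 0.019, 0.0], 'ee_pos': [0.272, -0.563, 0.205], 'orientation': [-0.689, -0.158, 0.689, -0.157], 'contact_force': [0.505, -1.238, 0.245], 'wrist_torque': [0.004, -0.057, 0.038], 'finger_gap': 0.095} 0.0188
top {'K': array([[406.30308188,   0.        , 315.1487449 ],
       [  0.        , 406.30308188, 198.40273623],
       [  0.        ,   0.        ,   1.        ]]), 'rvec': array([ 2.1656546 , -2.12951843,  0.12598157]), 'tvec': array([-0.03663555,  0.56082935,  1.0076561 ])}
tray [([380.0, 265.0, 84.0, 88.0], 0.94), ([395.0, 92.0, 76.0, 83.0], 0.91), ([345.0, 188.0, 72.0, 49.0], 0.9)]
shaker [([173.0, 166.0, 103.0, 111.0], 0.74)]
tray_handle [([348.0, 186.0, 68.0, 51.0], 0.93), ([398.0, 91.0, 74.0, 81.0], 0.81), ([381.0, 268.0, 81.0, 89.0], 0.63)]
jar [([236.0, 103.0, 25.0, 34.0], 0.73)]
beaker [([342.0, 110.0, 26.0, 34.0], 0.71)]
wash_bottle [([288.0, 108.0, 23.0, 31.0], 0.8), ([34
[... 286 characters left out ...]
39341239,  1.49050457])}
tray [([201.0, 95.0, 82.0, 67.0], 0.93), ([216.0, 179.0, 84.0, 60.0], 0.92), ([143.0, 238.0, 70.0, 92.0], 0.82)]
shaker [([374.0, 161.0, 114.0, 115.0], 0.79)]
{'K': array([[309.70691629,   0.        , 324.79016928],
       [  0.        , 309.70691629, 203.4044202 ],
       [  0.        ,   0.        ,   1.        ]]), 'T_tool_cam': array([[-1.23337984e-03, -2.84979813e-01,  9.58532725e-01,
        -1.78224831e-01],
       [ 9.99999073e-01,  2.01059261e-04,  1.34651274e-03,
         1.94211714e-04],
       [-5.76450830e-04,  9.58533497e-01,  2.84979301e-01,
        -8.45000035e-02],
       [ 0.00000000e+00,  0.00000000e+00,  0.00000000e+00,
         1.00000000e+00]])}
```

View pics/top.png

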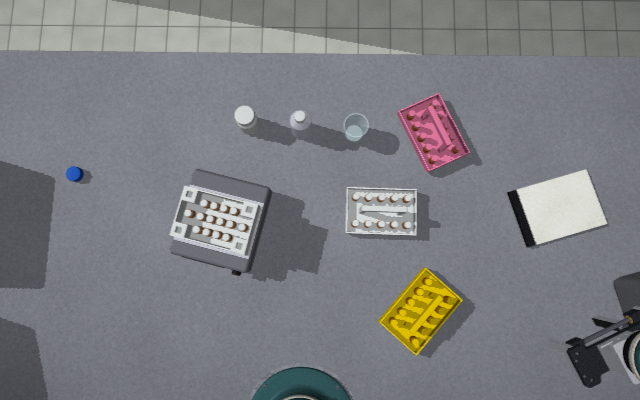

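View pics/scene.png

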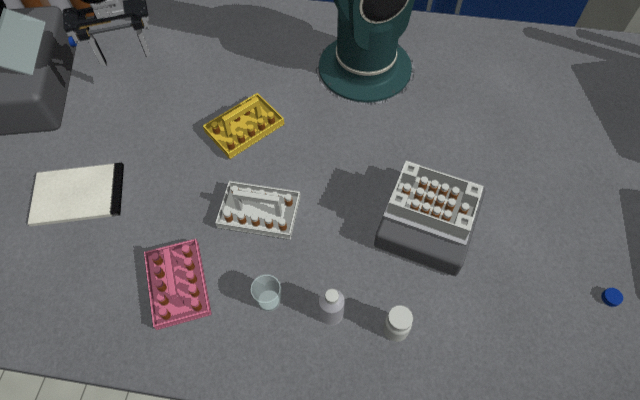

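The white tray at top-image (381,212) is the one meant. Pink (432,132) and yellow (421,311) are look-alikes. The shaker with the lower tray is at (220,220). Next I measure with depth and enlarge the target.

```bash
cat > h.py <<'E'
import numpy as np,cv2
from bench import telemetry, vision, job, env
from scipy.spatial.transform import Rotation as R
def cloud(p,d,m):
    K=m["K"];v,u=np.mgrid[:d.shape[0],:d.shape[1]]
    c=np.stack([(u-K[0,2])/K[0,0]*d,(v-K[1,2])/K[1,1]*d,d],-1)
    Rm=cv2.Rodrigues(m["rvec"])[0]
    w=(c-m["tvec"])@Rm
    w[d<=0]=np.nan
    return w
def rect(pts): # cx,cy, dims, long-axis angle
    (c,s,a)=cv2.minAreaRect(pts[:,:2].astype(np.float32)*1000)
    if s[0]<s[1]: a+=90;s=s[::-1]
    return np.round(c,1),np.round(s,1),round((a+90)%180-90,2)
E
python3 - <<'E'
from h import *
for c in ["top","scene"]:
    p=np.load(c+"_p.npy");d=np.load(c+"_d.npy");w=cloud(p,d,vision.camera_model(c))
    hsv=cv2.cvtColor(p,cv2.COLOR_RGB2HSV);white=(hsv[...,1]<45)&(hsv[...,2]>125)
    v,u=np.mgrid[:400,:640]
    a,b=((340,182,425,242),(165,165,280,280)) if c=="top" else ((210,175,305,245),(370,155,495,280))
    for nm,bx,z0,z1 in (("tray rim",a,.026,.042),("handle",a,.075,.1),("lower rim",b,.128,.145),("housing",b,.05,.11)):
        m=(u>bx[0])&(u<bx[2])&(v>bx[1])&(v<bx[3])&(w[...,2]>z0)&(w[...,2]<z1)
        if nm!="housing": m&=white
        else: m&=~white
        q=w[m]; 
        n,l,st,_=cv2.connectedComponentsWithStats(m.astype(np.uint8))
        print(c,nm,len(q),np.round(np.median(q,0),4),rect(q) )
        if nm=="housing": print(np.histogram(q[:,2],12))
    for nm in ((("jar",(236,103,261,137)),("bottle",(288,108,311,139)),("beaker",(342,110,368,144))) if c=="top" else ()):
        x0,y0,x1,y1=nm[1];q=w[y0:y1,x0:x1].reshape(-1,3);q=q[q[:,2]>.03];print(nm[0],np.round(np.median(q,0),3))
p=np.load("top_p.npy")[155:285,160:430]
cv2.imwrite("pics/crop1.png",cv2.resize(p[:,:,::-1],None,fx=2.9,fy=2.9,interpolation=cv2.INTER_CUBIC))
E
```

```text
top tray rim 442 [ 0.5241 -0.201   0.0337] (array([ 533.3, -196.8]), array([179.9, 120.2]), 88.95)
top handle 259 [ 0.5332 -0.1982  0.0873] (array([ 533.2, -197. ]), array([109.9,  14.2]), 88.87)
top lower rim 1109 [0.4964 0.2003 0.1339] (array([495.7, 205.8]), array([180.5, 120.3]), 76.65)
top housing 3003 [0.504  0.1959 0.0732] (array([494.9, 208.1]), array([231.9, 199.5]), -13.56)
(array([  53,   46,   66,  276, 1834,  370,    7,   33,   39,   70,   97,
        112]), array([0.05015085, 0.05513483, 0.06011881, 0.06510279, 0.07008676,
       0.07507074, 0.08005472, 0.0850387 , 0.09002268, 0.09500665,
       0.09999063, 0.10497461, 0.10995859]))
jar [0.757 0.15  0.083]
bottle [0.742 0.011 0.09 ]
beaker [ 0.76  -0.129  0.06 ]
scene tray rim 449 [ 0.5416 -0.1889  0.0332] (array([ 532.4, -194.7]), array([181. , 123.2]), 88.69)
scene handle 251 [ 0.5334 -0.1922  0.0873] (array([ 532.8, -194.1]), array([110.1,  15.7]), 88.56)
scene lower rim 1162 [0.5026 0.214  0.1342] (array([495.8, 207.6]), array([179.9, 124. ]), 76.52)
scene housing 3334 [0.5758 0.2001 0.0741] (array([503.4, 209.2]), array([219.5, 200.5]), -13.25)
(array([  91,   87,  102,  270, 1422,  444,   28,  106,  121,  171,  211,
        281]), array([0.05005729, 0.05505181, 0.06004633, 0.06504085, 0.07003538,
       0.0750299 , 0.08002442, 0.08501894, 0.09001347, 0.09500799,
       0.10000251, 0.10499703, 0.10999156]))
```

View pics/crop1.png

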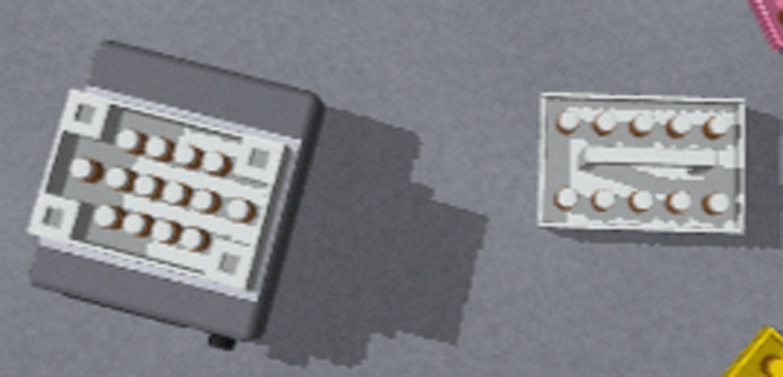

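The crop confirms the white tray with its handle (full image (381,212)). It also shows the lower tray with its four corner sockets. Next I work out the move.

```bash
cat >> h.py <<'E'
def rel(pos,ang_deg):
    """shift/turn in tool axes to reach pos, tool x down, tool y along world angle (nearest half turn)"""
    s=telemetry.state(); Rc=R.from_quat(s["orientation"]); best=None
    for k in (0,180):
        a=np.radians(ang_deg+k); y=np.array([np.cos(a),np.sin(a),0]); x=np.array([0,0,-1.]); 
        T=R.from_matrix(np.stack([x,y,np.cross(x,y)],1)); dr=(Rc.inv()*T).as_rotvec()
        if best is None or np.linalg.norm(dr)<np.linalg.norm(best): best=dr
    return np.round(Rc.inv().apply(np.array(pos)-s["ee_pos"]),4).tolist(),np.round(best,4).tolist()
E
python3 - <<'E'
from h import *
s=telemetry.state(); print(np.round(R.from_quat(s["orientation"]).as_matrix(),3))
print(rel([.533,-.196,.16],-1.15)); print(rel([.533,-.196,.06],-1.15))
E
```

```text
[[-0.     0.435 -0.901]
 [ 0.    -0.901 -0.435]
 [-1.    -0.     0.   ]]
([0.0454, -0.2167, -0.3948], [-1.101, 0.0, 0.0001])
([0.1454, -0.2167, -0.3948], [-1.101, 0.0, 0.0001])
```

Emit:
step_arm:
  targets:
    - {"dp": [0.0, -0.027, -0.049], "dr": [-0.14, 0, 0], "gripper": -1}
    - {"dp": [0.0, -0.054, -0.098], "dr": [-0.28, 0, 0], "gripper": -1}
    - {"dp": [0.0, -0.081, -0.148], "dr": [-0.42, 0, 0], "gripper": -1}
    - {"dp": [0.0, -0.108, -0.197], "dr": [-0.56, 0, 0], "gripper": -1}
    - {"dp": [0.0, -0.135, -0.247], "dr": [-0.7, 0, 0], "gripper": -1}
    - {"dp": [0.0, -0.162, -0.296], "dr": [-0.84, 0, 0], "gripper": -1}
    - {"dp": [0.0, -0.19, -0.345], "dr": [-0.98, 0, 0], "gripper": -1}
    - {"dp": [0.02, -0.217, -0.395], "dr": [-1.101, 0, 0], "gripper": -1}
    - {"dp": [0.045, -0.217, -0.395], "dr": [-1.101, 0, 0], "gripper": -1}
    - {"dp": [0.045, -0.217, -0.395], "dr": [-1.101, 0, 0], "gripper": -1}
    - {"dp": [0.045, -0.217, -0.395], "dr": [-1.101, 0, 0], "gripper": -1}

```text
time: 1.88
ee_pos: [0.5331, -0.1965, 0.1613]
orientation: [0.505, 0.494, -0.505, 0.495]
contact_force: [0.4, 0.1, 0.1]
finger_gap: 0.0937
```

```bash
cat >> h.py <<'E'
def wrist_px(pw,s):
    m=vision.camera_model("wrist");T=m["T_tool_cam"];K=m["K"]
    t=R.from_quat(s["orientation"]).inv().apply(np.atleast_2d(pw)-s["ee_pos"])
    c=(t-T[:3,3])@T[:3,:3]
    r=np.hypot(c[:,0],c[:,1]);th=np.arctan2(r,c[:,2]);k=K[0,0]*th/r
    return np.stack([K[0,2]+k*c[:,0],K[1,2]+k*c[:,1]],1)
E
python3 - <<'E'
from h import *
s=telemetry.state(); print(s["time"],s["ee_pos"],np.round(s["joints"],2),s["contact_force"])
print(rel([.533,-.196,.06],-1.15))
p,d=vision.camera("wrist"); a=np.radians(88.85)
o=np.array([.533,-.196,0]);u=np.array([np.cos(a),np.sin(a),0]);x=np.array([u[1],-u[0],0])
pts=[o+x*i*.007+u*j*.055+[0,0,.088] for i in(1,-1) for j in(1,-1)]+[o+x*i*.06+u*j*.09+[0,0,.034] for i in(1,-1) for j in(1,-1)]
for q in wrist_px(pts,s): cv2.circle(p,tuple(int(round(z)) for z in q),3,(255,0,0),1)
cv2.imwrite("pics/w1.png",p[:,:,::-1])
E
```

```text
1.875 [ 0.53314764 -0.19649061  0.1613215 ] [ 0.61  0.39 -0.39  1.79  0.17  0.99  0.13] [0.41618099 0.14568538 0.14232087]
([0.1013, -0.0002, -0.0005], [-0.0013, 0.0004, -0.0006])
```

View pics/w1.png

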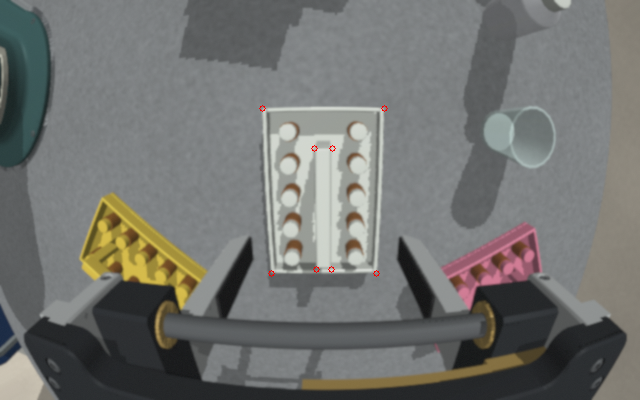

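The projected handle and rim corners fall on the tray in the wrist view: handle end at about (323,148), rim corners (263,108) to (384,108). So the pose is right, and I descend and grip.

Emit:
step_arm:
  targets:
    - {"dp": [0.03, 0, 0], "dr": [0, 0, 0], "gripper": -1}
    - {"dp": [0.06, 0, 0], "dr": [0, 0, 0], "gripper": -1}
    - {"dp": [0.09, 0, 0], "dr": [0, 0, 0], "gripper": -1}
    - {"dp": [0.101, 0, 0], "dr": [0, 0, 0], "gripper": -1}
    - {"dp": [0.101, 0, 0], "dr": [0, 0, 0], "gripper": -1}
    - {"dp": [0.101, 0, 0], "dr": [0, 0, 0], "gripper": 1}
    - {"dp": [0.101, 0, 0], "dr": [0, 0, 0], "gripper": 1}
    - {"dp": [0.101, 0, 0], "dr": [0, 0, 0], "gripper": 1}
    - {"dp": [0.101, 0, 0], "dr": [0, 0, 0], "gripper": 1}
    - {"dp": [0.101, 0, 0], "dr": [0, 0, 0], "gripper": 1}
    - {"dp": [0.101, 0, 0], "dr": [0, 0, 0], "gripper": 1}
    - {"dp": [0.101, 0, 0], "dr": [0, 0, 0], "gripper": 1}
    - {"dp": [0.101, 0, 0], "dr": [0, 0, 0], "gripper": 1}
  force: 45

```text
time: 3.55
ee_pos: [0.5333, -0.1966, 0.0605]
orientation: [0.505, 0.494, -0.505, 0.495]
contact_force: [-5.3, 0.4, 2.6]
finger_gap: 0.0174
```

Emit:
step_arm:
  targets:
    - {"dp": [0, 0, 0], "dr": [0, 0, 0], "gripper": 1}
    - {"dp": [0, 0, 0], "dr": [0, 0, 0], "gripper": 1}
    - {"dp": [0, 0, 0], "dr": [0, 0, 0], "gripper": 1}
    - {"dp": [0, 0, 0], "dr": [0, 0, 0], "gripper": 1}

```text
time: 4.05
ee_pos: [0.5333, -0.1965, 0.0604]
orientation: [0.505, 0.494, -0.505, 0.495]
contact_force: [0.2, -0.0, -5.3]
finger_gap: 0.014
```

Emit:
step_arm:
  targets:
    - {"dp": [-0.005, 0, 0], "dr": [0, 0, 0], "gripper": 1}
    - {"dp": [-0.015, 0, 0], "dr": [0, 0, 0], "gripper": 1}
    - {"dp": [-0.035, 0, 0], "dr": [0, 0, 0], "gripper": 1}
    - {"dp": [-0.06, 0, 0], "dr": [0, 0, 0], "gripper": 1}
    - {"dp": [-0.085, 0, 0], "dr": [0, 0, 0], "gripper": 1}
    - {"dp": [-0.11, 0, 0], "dr": [0, 0, 0], "gripper": 1}
    - {"dp": [-0.135, 0, 0], "dr": [0, 0, 0], "gripper": 1}
    - {"dp": [-0.155, 0, 0], "dr": [0, 0, 0], "gripper": 1}
    - {"dp": [-0.17, 0, 0], "dr": [0, 0, 0], "gripper": 1}
    - {"dp": [-0.17, 0, 0], "dr": [0, 0, 0], "gripper": 1}
    - {"dp": [-0.17, 0, 0], "dr": [0, 0, 0], "gripper": 1}

```text
time: 5.42
ee_pos: [0.5328, -0.1964, 0.2297]
orientation: [-0.505, -0.495, 0.505, -0.495]
contact_force: [0.1, 0.9, -6.1]
finger_gap: 0.0135
```

```bash
python3 - <<'E'
from h import *
s=telemetry.state(); print(s["time"],s["ee_pos"],s["contact_force"],s["wrist_torque"],s["finger_gap"])
for c in ("top","scene"):
    p,d=vision.camera(c); np.save(c+"2_p.npy",p);np.save(c+"2_d.npy",d)
    w=cloud(p,d,vision.camera_model(c)); hsv=cv2.cvtColor(p,cv2.COLOR_RGB2HSV);white=(hsv[...,1]<45)&(hsv[...,2]>125)
    m=white&(abs(w[...,0]-.533)<.13)&(abs(w[...,1]+.196)<.13)
    q=w[m&(w[...,2]>.185)&(w[...,2]<.225)]
    print(c,len(q),np.round(np.median(q,0),4),rect(q))
    X=np.c_[q[:,0]-.533,q[:,1]+.196,np.ones(len(q))]
    q2=q[abs(q[:,2]-np.median(q[:,2]))<.008];X=np.c_[q2[:,0]-.533,q2[:,1]+.196,np.ones(len(q2))];print("plane",np.linalg.lstsq(X,q2[:,2],rcond=None)[0])
# relation to lower tray
print(rel([.496,.206,.23],-13.35))
E
```

```text
5.425 [ 0.53277724 -0.19640122  0.22970885] [ 0.11185987  0.91857427 -6.08272487] [ 0.00083161 -0.01701626  0.04242807] 0.013532983657709463
top 725 [ 0.5269 -0.1359  0.203 ] (array([ 534.8, -149. ]), array([120.3,  85.3]), -1.17)
plane [-0.00570925 -0.01005316  0.20382428]
scene 1129 [ 0.5608 -0.1627  0.2023] (array([ 533.9, -194.6]), array([181.3, 123.4]), 88.87)
plane [0.00302685 0.00254246 0.20213972]
([-0.0004, -0.0453, -0.4015], [0.2116, 0.0, 0.0004])
```

Emit:
step_arm:
  targets:
    - {"dp": [0, -0.001, -0.01], "dr": [0.005, 0, 0], "gripper": 1}
    - {"dp": [0, -0.003, -0.03], "dr": [0.015, 0, 0], "gripper": 1}
    - {"dp": [0, -0.007, -0.06], "dr": [0.03, 0, 0], "gripper": 1}
    - {"dp": [0, -0.01, -0.09], "dr": [0.047, 0, 0], "gripper": 1}
    - {"dp": [0, -0.014, -0.12], "dr": [0.063, 0, 0], "gripper": 1}
    - {"dp": [0, -0.017, -0.15], "dr": [0.079, 0, 0], "gripper": 1}
    - {"dp": [0, -0.02, -0.18], "dr": [0.095, 0, 0], "gripper": 1}
    - {"dp": [0, -0.024, -0.21], "dr": [0.11, 0, 0], "gripper": 1}
    - {"dp": [0, -0.027, -0.24], "dr": [0.126, 0, 0], "gripper": 1}
    - {"dp": [0, -0.03, -0.27], "dr": [0.142, 0, 0], "gripper": 1}
    - {"dp": [0, -0.034, -0.3], "dr": [0.158, 0, 0], "gripper": 1}
    - {"dp": [0, -0.037, -0.33], "dr": [0.174, 0, 0], "gripper": 1}
    - {"dp": [0, -0.041, -0.36], "dr": [0.19, 0, 0], "gripper": 1}
    - {"dp": [0, -0.043, -0.38], "dr": [0.2, 0, 0], "gripper": 1}
    - {"dp": [0, -0.0445, -0.395], "dr": [0.21, 0, 0], "gripper": 1}
    - {"dp": [0, -0.045, -0.401], "dr": [0.213, 0, 0], "gripper": 1}
    - {"dp": [0, -0.045, -0.401], "dr": [0.213, 0, 0], "gripper": 1}
    - {"dp": [0, -0.045, -0.401], "dr": [0.213, 0, 0], "gripper": 1}
    - {"dp": [0, -0.045, -0.401], "dr": [0.213, 0, 0], "gripper": 1}

```text
time: 7.9
ee_pos: [0.4964, 0.205, 0.2296]
orientation: [-0.555, -0.438, 0.555, -0.438]
contact_force: [1.0, -0.0, -5.1]
finger_gap: 0.0139
```

```bash
python3 - <<'E'
from h import *
s=telemetry.state(); print(s["time"],s["ee_pos"],s["contact_force"],s["wrist_torque"],s["finger_gap"],np.round(s["joints"],2))
for c in ("top","scene"):
    p,d=vision.camera(c); 
    w=cloud(p,d,vision.camera_model(c)); hsv=cv2.cvtColor(p,cv2.COLOR_RGB2HSV);white=(hsv[...,1]<45)&(hsv[...,2]>125)
    m=white&(abs(w[...,0]-.496)<.13)&(abs(w[...,1]-.206)<.13)
    q=w[m&(w[...,2]>.185)&(w[...,2]<.225)]
    print(c,len(q),np.round(np.median(q,0),4),rect(q))
print(rel([.496,.2056,.23],-13.4))
cv2.imwrite("pics/s2.png",p[:,:,::-1][100:330,300:560].repeat(3,0).repeat(3,1)[:600])
E
```

```text
7.9 [0.49643966 0.20497214 0.22957697] [ 0.97725432 -0.03711569 -5.09726462] [-0.05174103 -0.06199927  0.06691928] 0.013852476094195829 [ 0.05  0.29 -0.6   1.79  0.18  1.12 -0.84]
top 804 [0.4827 0.1624 0.203 ] (array([493.9, 189.9]), array([150.6, 120.2]), 76.87)
scene 1136 [0.5122 0.204  0.2032] (array([498. , 206.8]), array([180.2, 122.8]), 76.62)
([-0.0004, -0.0005, -0.0003], [-0.001, 0.0001, 0.0004])
```

View pics/s2.png

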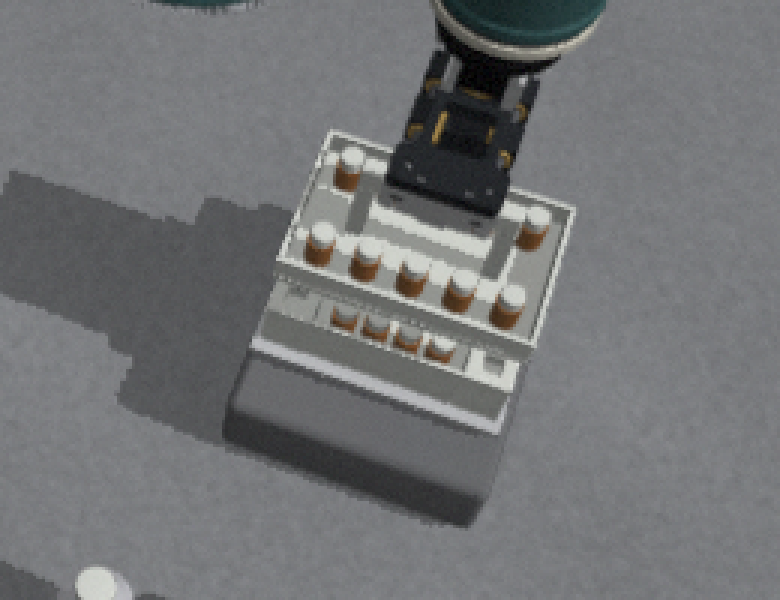

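Tray is level above the lower tray, with the lower sockets visible at (300,292) and (490,360) in the crop, just in front of the upper tray's near edge. I lower it to about 3 mm above the lands.

```bash
python3 - <<'E'
from h import *
print(rel([.4957,.2057,.1985],-13.4)); print(R.from_quat(telemetry.state()["orientation"]).as_matrix().round(3))
E
```

```text
([0.0311, -0.0008, -0.0003], [-0.001, 0.0001, 0.0004])
[[-0.     0.973 -0.233]
 [ 0.    -0.233 -0.973]
 [-1.    -0.     0.   ]]
```

Emit:
step_arm:
  targets:
    - {"dp": [0.005, -0.0008, -0.0003], "dr": [-0.001, 0, 0], "gripper": 1}
    - {"dp": [0.012, -0.0008, -0.0003], "dr": [-0.001, 0, 0], "gripper": 1}
    - {"dp": [0.019, -0.0008, -0.0003], "dr": [-0.001, 0, 0], "gripper": 1}
    - {"dp": [0.025, -0.0008, -0.0003], "dr": [-0.001, 0, 0], "gripper": 1}
    - {"dp": [0.029, -0.0008, -0.0003], "dr": [-0.001, 0, 0], "gripper": 1}
    - {"dp": [0.031, -0.0008, -0.0003], "dr": [-0.001, 0, 0], "gripper": 1}
    - {"dp": [0.031, -0.0008, -0.0003], "dr": [-0.001, 0, 0], "gripper": 1}
    - {"dp": [0.031, -0.0008, -0.0003], "dr": [-0.001, 0, 0], "gripper": 1}

```text
time: 9.0
ee_pos: [0.4958, 0.2057, 0.1988]
orientation: [-0.555, -0.438, 0.555, -0.438]
contact_force: [-0.2, 0.5, -4.8]
finger_gap: 0.0138
```

Emit:
step_arm:
  targets:
    - {"dp": [0.001, 0, 0], "dr": [0, 0, 0], "gripper": 1}
    - {"dp": [0.002, 0, 0], "dr": [0, 0, 0], "gripper": 1}
    - {"dp": [0.002, 0, 0], "dr": [0, 0, 0], "gripper": 1}

```text
time: 9.38
ee_pos: [0.4958, 0.2056, 0.1967]
orientation: [-0.555, -0.438, 0.555, -0.438]
contact_force: [-0.5, -0.0, -4.4]
finger_gap: 0.0141
```

Emit:
step_arm:
  targets:
    - {"dp": [0.0008, 0, 0], "dr": [0, 0, 0], "gripper": 1}
    - {"dp": [0.0008, 0, 0], "dr": [0, 0, 0], "gripper": 1}

```text
time: 9.62
ee_pos: [0.4957, 0.2056, 0.1959]
orientation: [-0.555, -0.438, 0.555, -0.438]
contact_force: [0.5, -0.3, -5.7]
finger_gap: 0.0135
```

Emit:
step_arm:
  targets:
    - {"dp": [0.0008, 0, 0], "dr": [0, 0, 0], "gripper": 1}
    - {"dp": [0.0008, 0, 0], "dr": [0, 0, 0], "gripper": 1}

```text
time: 9.88
ee_pos: [0.4957, 0.2056, 0.195]
orientation: [-0.555, -0.438, 0.555, -0.438]
contact_force: [-1.0, 0.5, -6.2]
finger_gap: 0.0136
```

Emit:
step_arm:
  targets:
    - {"dp": [0.0008, 0, 0], "dr": [0, 0, 0], "gripper": 1}
    - {"dp": [0.0008, 0, 0], "dr": [0, 0, 0], "gripper": 1}

```text
time: 10.12
ee_pos: [0.4957, 0.2056, 0.1941]
orientation: [-0.555, -0.438, 0.555, -0.438]
contact_force: [0.9, 0.5, -4.8]
finger_gap: 0.0137
```

Emit:
step_arm:
  targets:
    - {"dp": [0.0008, 0, 0], "dr": [0, 0, 0], "gripper": 1}
    - {"dp": [0.0008, 0, 0], "dr": [0, 0, 0], "gripper": 1}

```text
time: 10.38
ee_pos: [0.4956, 0.2056, 0.1933]
orientation: [-0.555, -0.438, 0.555, -0.438]
contact_force: [0.0, 0.2, -6.1]
finger_gap: 0.0134
```

Emit:
step_arm:
  targets:
    - {"dp": [0.0008, 0, 0], "dr": [0, 0, 0], "gripper": 1}
    - {"dp": [0.0008, 0, 0], "dr": [0, 0, 0], "gripper": 1}

```text
time: 10.62
ee_pos: [0.4956, 0.2056, 0.1924]
orientation: [-0.555, -0.438, 0.555, -0.438]
contact_force: [-0.4, -0.5, -5.6]
finger_gap: 0.0135
```

Emit:
step_arm:
  targets:
    - {"dp": [0.0008, 0, 0], "dr": [0, 0, 0], "gripper": 1}
    - {"dp": [0.0015, 0, 0], "dr": [0, 0, 0], "gripper": 1}
    - {"dp": [0.0015, 0, 0], "dr": [0, 0, 0], "gripper": 1}

```text
time: 11.0
ee_pos: [0.4956, 0.2056, 0.1908]
orientation: [-0.555, -0.438, 0.555, -0.438]
contact_force: [-0.1, 0.1, -5.9]
finger_gap: 0.0137
```

Emit:
step_arm:
  targets:
    - {"dp": [0.0008, 0, 0], "dr": [0, 0, 0], "gripper": 1}
    - {"dp": [0.0015, 0, 0], "dr": [0, 0, 0], "gripper": 1}
    - {"dp": [0.0015, 0, 0], "dr": [0, 0, 0], "gripper": 1}

```text
time: 11.38
ee_pos: [0.4955, 0.2056, 0.1892]
orientation: [-0.555, -0.438, 0.555, -0.438]
contact_force: [0.2, -0.3, -5.3]
finger_gap: 0.0131
```

Emit:
step_arm:
  targets:
    - {"dp": [0.0008, 0, 0], "dr": [0, 0, 0], "gripper": 1}
    - {"dp": [0.0008, 0, 0], "dr": [0, 0, 0], "gripper": 1}

```text
time: 11.62
ee_pos: [0.4955, 0.2056, 0.1884]
orientation: [-0.555, -0.438, 0.555, -0.438]
contact_force: [0.3, 0.0, -4.5]
finger_gap: 0.0137
```

Seated almost to the home height (0.1874) without side load, so the lugs are in the sockets. I continue in small steps until contact.

Emit:
step_arm:
  targets:
    - {"dp": [0.0006, 0, 0], "dr": [0, 0, 0], "gripper": 1}
    - {"dp": [0.0006, 0, 0], "dr": [0, 0, 0], "gripper": 1}

```text
time: 11.88
ee_pos: [0.4955, 0.2055, 0.1877]
orientation: [-0.555, -0.438, 0.555, -0.438]
contact_force: [-0.1, -0.5, -4.8]
finger_gap: 0.0138
```

Emit:
step_arm:
  targets:
    - {"dp": [0.0004, 0, 0], "dr": [0, 0, 0], "gripper": 1}
    - {"dp": [0.0004, 0, 0], "dr": [0, 0, 0], "gripper": 1}

```text
time: 12.12
ee_pos: [0.4955, 0.2055, 0.1873]
orientation: [-0.555, -0.438, 0.555, -0.438]
contact_force: [-0.3, -0.4, -4.1]
finger_gap: 0.0136
```

Emit:
step_arm:
  targets:
    - {"dp": [0.0004, 0, 0], "dr": [0, 0, 0], "gripper": 1}
    - {"dp": [0.0004, 0, 0], "dr": [0, 0, 0], "gripper": 1}

```text
time: 12.38
ee_pos: [0.4954, 0.2056, 0.1871]
orientation: [-0.555, -0.438, 0.555, -0.438]
contact_force: [-3.9, -1.5, 2.0]
finger_gap: 0.0137
```

```bash
python3 - <<'E'
from h import *
f=[]
for c in ("scene","top"):
    p,d=vision.camera(c); s=telemetry.state();f.append(s["contact_force"])
    w=cloud(p,d,vision.camera_model(c)); hsv=cv2.cvtColor(p,cv2.COLOR_RGB2HSV);white=(hsv[...,1]<45)&(hsv[...,2]>125)
    m=white&(abs(w[...,0]-.496)<.11)&(abs(w[...,1]-.206)<.11)
    q=w[m&(w[...,2]>.153)&(w[...,2]<.168)]; print(c,len(q),np.round(np.median(q,0),4),rect(q))
    X=np.c_[q[:,0]-.4955,q[:,1]-.2055,np.ones(len(q))];print("plane",np.linalg.lstsq(X,q[:,2],rcond=None)[0])
    if c=="scene": cv2.imwrite("pics/s3.png",p[:,:,::-1][100:300,320:520].repeat(3,0).repeat(3,1))
print(s["ee_pos"],np.round(f,1),s["wrist_torque"])
E
```

```text
scene 395 [0.5211 0.2006 0.161 ] (array([496.9, 207.2]), array([180.2, 124.3]), 76.64)
plane [0.0019273  0.00051798 0.16111432]
top 263 [0.5005 0.1458 0.1606] (array([492.5, 188.1]), array([145.2, 120. ]), 76.74)
plane [-0.00455195 -0.0038666   0.16026145]
[0.4954005  0.20558294 0.18711619] [[-3.5 -0.5  2.4]
 [-4.3 -1.3  2.6]] [-0.34593243  0.90794617  0.00113277]
```

View pics/s3.png

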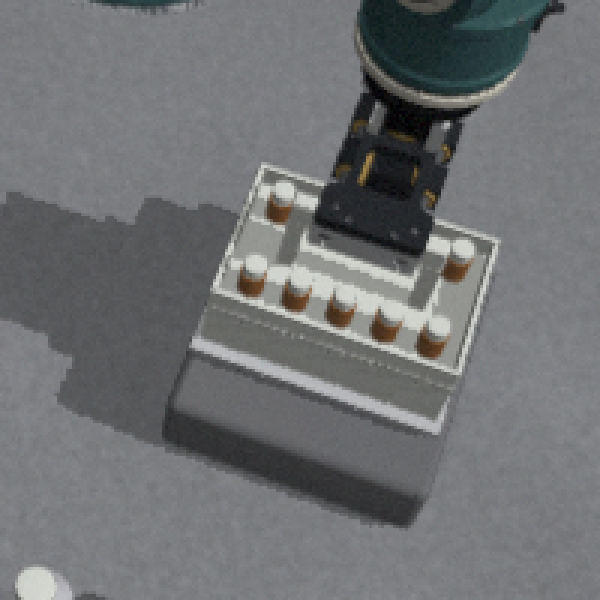

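The view shows the tray flush on the lower tray with no gap (seam at about (330,340) in the crop). The rim is at 0.161 m and level, and contact is about 7 N. Releasing.

Emit:
step_arm:
  targets:
    - {"dp": [0, 0, 0], "dr": [0, 0, 0], "gripper": 0.4}
    - {"dp": [0, 0, 0], "dr": [0, 0, 0], "gripper": 0.2}
    - {"dp": [0, 0, 0], "dr": [0, 0, 0], "gripper": 0}
    - {"dp": [0, 0, 0], "dr": [0, 0, 0], "gripper": 0}
    - {"dp": [0, 0, 0], "dr": [0, 0, 0], "gripper": 0}
    - {"dp": [0, 0, 0], "dr": [0, 0, 0], "gripper": 0}

```text
time: 13.22
ee_pos: [0.4954, 0.2056, 0.1871]
orientation: [-0.555, -0.438, 0.555, -0.438]
contact_force: [-0.6, -0.4, 1.0]
finger_gap: 0.0468
```

Emit:
step_arm:
  targets:
    - {"dp": [-0.01, 0, 0], "dr": [0, 0, 0], "gripper": 0}
    - {"dp": [-0.03, 0, 0], "dr": [0, 0, 0], "gripper": 0}
    - {"dp": [-0.055, 0, 0], "dr": [0, 0, 0], "gripper": 0}
    - {"dp": [-0.08, 0, 0], "dr": [0, 0, 0], "gripper": 0}
    - {"dp": [-0.11, 0, 0], "dr": [0, 0, 0], "gripper": 0}
    - {"dp": [-0.13, 0, 0], "dr": [0, 0, 0], "gripper": 0}
    - {"dp": [-0.14, 0, 0], "dr": [0, 0, 0], "gripper": 0}
    - {"dp": [-0.14, 0, 0], "dr": [0, 0, 0], "gripper": 0}
    - {"dp": [-0.14, 0, 0], "dr": [0, 0, 0], "gripper": 0}

```text
time: 14.35
ee_pos: [0.4953, 0.2054, 0.3264]
orientation: [-0.554, -0.439, 0.556, -0.438]
contact_force: [0.7, -0.3, 0.6]
finger_gap: 0.0469
```

```bash
python3 - <<'E'
from h import *
s=telemetry.state();print(s["time"],s["ee_pos"],s["contact_force"],s["finger_gap"])
for c in ("scene","top"):
    p,d=vision.camera(c)
    w=cloud(p,d,vision.camera_model(c)); hsv=cv2.cvtColor(p,cv2.COLOR_RGB2HSV);white=(hsv[...,1]<45)&(hsv[...,2]>125)
    m=white&(abs(w[...,0]-.496)<.11)&(abs(w[...,1]-.206)<.11)
    q=w[m&(w[...,2]>.153)&(w[...,2]<.168)]; print(c,len(q),np.round(np.median(q,0),4),rect(q))
    X=np.c_[q[:,0]-.4955,q[:,1]-.2055,np.ones(len(q))];print("plane",np.linalg.lstsq(X,q[:,2],rcond=None)[0])
    if c=="scene": cv2.imwrite("pics/s4.png",p[:,:,::-1])
E
```

```text
14.35 [0.49530212 0.20544754 0.32635397] [ 0.69815847 -0.26286314  0.61221109] 0.04689506136128454
scene 451 [0.5    0.2085 0.1606] (array([496.7, 207.3]), array([180.2, 124.2]), 76.51)
plane [0.00959015 0.00106308 0.16054824]
top 373 [0.4915 0.176  0.1603] (array([496.6, 205.2]), array([179.5, 120. ]), 76.67)
plane [ 0.00301671 -0.00121819  0.16014004]
```

View pics/s4.png

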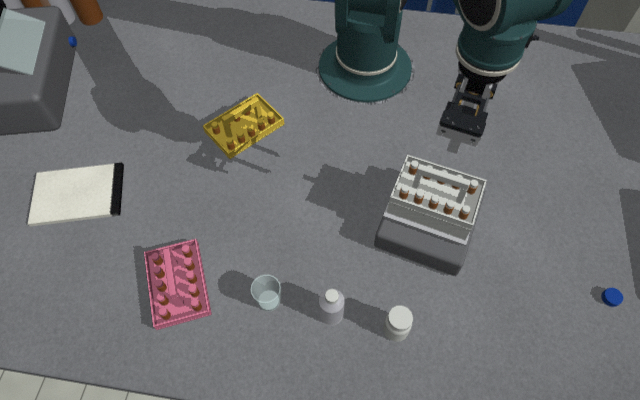

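The tray sits flush on the shaker at (440,190), the gripper is clear above it, and the bystanders have not moved. I hand in.

```bash
python3 -c "
from bench import job; print(job.job_done())"
```

```text
the job is handed in; nothing more can be done
None
```

I picked up the white tray by its handle, stacked it on the shaker's tray, let go and handed the job in at about 14.5 s; no verdict was reported. No searching was needed, because the lugs dropped into the sockets on the first slow descent. First contact came only at the bottom, at about 7 N.

Last checks, after backing the gripper off:
- **Height:** the tray's rim reads 0.160–0.161 m, where 0.161 m is the home height.
- **Level:** the fitted rim plane tilts less than 0.01 rad in both cameras.
- **Direction:** the long side reads 76.5–76.7°, against 76.5–76.7° for the lower tray.
- **Release:** the gripper is open and well above the tray, and the remaining force reading is only noise.
- **Bystanders:** the jar, bottle and beaker look unmoved in the picture.

The two fixed cameras disagree by about 2 mm in y, within their stated calibration. I placed the tray by differences within each camera, so this did not matter.

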